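Present a circuit board for reading, label up

TASK

Take the circuit board out of its slotted rack and lay it on the two-pronged sloped rest with its labelled face up (the corner notch tells which face and which end carry the label), its long lower edge against the lips and both ends sticking out evenly, and let go of it. Then take it by its plain end, without the notch, lift it off and hold it level, label up, with the label over the middle of the square reading mat and about 12 cm above it; finish while holding it there, still. Do not drop the board on the bench and leave the tape, jar, screwdriver and tray where they are.

Things in the scene. Friction and masses are not known exactly. Their poses are not given: they have to be found in the camera images.
- board_centre (a point): Centre of the loose circuit board in its black carrier, 60 to 100 g: 140 mm long (x), 8 mm thick (y), 50 mm high as it stands in the rack (z). x points to the labelled end (plain end at x -70 mm), y out of the labelled face, z up at the start, to the notched long edge. Both faces are green; one has a white label and flat chips, the other thin solder rows. It lifts straight up out of the rack.
- label (a point): Middle of the white paper label, 34 x 30 mm, on the board's labelled face: in the board's axes at x +36, y +4, z -4 mm from its centre. Same axes as the board.
- notch (a point): Corner notch of the board, a square cut 14 x 14 mm right through, at the labelled end in the long edge that is on top at the start. Point: middle of the cut, x +63, y 0, z +18 mm from the board's centre in the board's axes. Looking straight at the labelled face with the notched long edge on top, the notch is at the top LEFT, next to the label.
- rack: Fixed light grey board rack, any yaw; base 150 x 90 x 10 mm, origin at the centre of its underside. Two comb bars 14 mm wide, at x +-52 mm, stand 22 mm above the base, each with three slots 10 mm wide; the board stands in the middle slots along the rack's x, its lower edge 10 mm and top edge 60 mm above the bench, its faces free for the 90 mm between the combs.
- rest: Fixed metal rest, origin under the centre of its 110 x 90 x 10 mm base. Two prongs 8 mm wide at y +-25 mm (42 mm open between, free down to the base) slope 40 degrees to the level, rising towards -x, with lips at their low +x end. Prong 46 mm long, lip 7 mm proud of it; their corner is at x +16.6, z +75 mm. A 12 x 8 mm post carries each prong.
- rest_seat (a point): Where the board's centre is when it lies home on the rest: 94 mm above the bench, above the origin of the rest (axes of the rest). The board's long side then lies along the rest's y, label face up and towards the rest's +x, so its labelled end is at the rest's -y and its plain end at +y; each end sticks out 41 mm beyond the prongs.
- mat: Fixed square black rubber reading mat, 100 x 100 x 3 mm, with a thin white outline; origin at the centre of its underside, on the bench.
- tape: Loose roll of tape, 90 mm across, 22 mm high, lying flat; origin at the centre of its underside. Leave alone.
- paste: Loose closed jar, 60 mm across and 60 mm high, origin at the centre of its underside. Leave alone.
- driver: Loose screwdriver lying on the bench, handle to its -x. Leave alone.
- tray: Loose shallow black tray, 100 x 130 x 25 mm, origin at the centre of its underside. Leave alone.
There are look-alikes about, which are no part of the job. What is shaped like the part that bears board_centre but blue is not meant. Of the things that look like the mat, take the one that is farthest to the robot's left at the start.

How it is judged:
By the outcome, as a careful person would: the job done as asked, in the order asked, and still so for the second after the job is handed in, while the arm keeps its last pose, push and grip.
It also fails if it takes over 51 s, if anything falls off the work surface, if the arm or the gripper's body presses on something with over 40 N, if the wrist force passes 120 N, or if a joint passes its speed limit or range.

ROBOT

A 7-joint arm with a two-finger parallel gripper is mounted at the origin on the work surface. World frame = base frame: x ahead of the robot, y to its left, z up, the work surface at z = 0. Lengths are in m, angles in rad, forces in N, time in s.
With the tool pointing down it reaches from about 0.4 to 0.925 m from the base axis. Payload 5.6 kg.
Tool frame: the origin (TCP) lies at the very end of the fingers, on their centre line; the grasp point (between the pads) lies 19 mm behind it; z points along the fingers, y is the line along which they close (so a half turn about z gives the same grasp; the last joint's range is limited). The gripper opens to 85 mm and grips with 20 to 120 N. Pads are 22 mm wide; open, the fingers measure 114 mm over their backs; the gripper's body (76 mm by 85 mm) begins 54 mm behind the grasp point. The pads swing forward as they close: fully open they stand 13 mm farther back than shut.
Start: joints at [-0.043, 0.468, -0.012, 1.603, 0.006, 1.071, -0.056], TCP at [0.65, -0, 0.231] pointing down, gripper open.
Joint ranges: [-2.53, 2.53], [-0.31, 2.02], [-1.57, 1.55], [0.28, 2.44], [-1.29, 4.43], [0.15, 1.84], [-2.92, 2.92]. Speed limits (rad/s): [2.57, 2.57, 3.14, 3.14, 3.14, 3.14, 3.14].

INTERFACE

Orientations are given as a 3x3 rotation matrix whose columns are the frame's x, y, z axes.
In Python, from plant import ctrl gives the robot as it stands. The module is installed in compiled form; this text tells all that it offers. Calls block until the motion is done:
- ctrl.move_pose(position, orientation): joint-space move of the TCP to a pose.
- ctrl.move_straight(position, orientation=None, speed=0.15, stop_force=None): straight line of the TCP; orientation=None keeps the orientation; speed is the mean speed in m/s. With stop_force (N) it stops when the force on the tool has changed by that much, and returns True; else False.
- ctrl.goto_joints(angles): joint-space move.
- ctrl.gripper_to(opening, grasp_force=None): opening from 0.0 (shut) to 1.0 (fully open); grasp_force is the grip in N (None keeps the last); returns when the fingers have stopped.
- ctrl.sleep(seconds).
- ctrl.ik(position, orientation): joint angles nearest the present ones, or None.
- ctrl.state(): the state.
- ctrl.get_image(name): name is "scene" or "side" or "wrist"; returns a dict with "img" (384x512x3 uint8, red, green, blue), "camera_matrix" (3x3 intrinsics, pixels), "extrinsics" (4x4, takes a point from camera to world coordinates); the wrist camera has in their place "mount" (4x4, takes a point from camera to tool coordinates, whose origin is the TCP and whose axes are the flange's). Camera axes: x right, y up, looking along -z (the intrinsics and any distortion apply to the point x, -y, -z); pixel columns grow to the right and rows downward; lengths in m; the calibration is good to about 2 mm. The wrist camera is an equidistant fisheye: a pixel r from the principal point sees the ray r / f radians off the axis. A picture is of the moment at which its call begins: read the wrist's pose just before it. There is no depth.
A pose or a line that the arm cannot do raises ctrl.Unreachable and nothing moves.
- ctrl.close_job(): hands the job in; it is judged then, once.
Trained networks look in the newest picture that a camera, given by its name, has taken for a name from the list of things; names that differ only in an ending like _2 or _b are one class to them, and where a whole thing is asked for, a point or a joint stands for the part that bears it (a point fixed in the world has none). Each returns a list of dicts, best first, with "score" (0 to 1); they miss things now and then, are a little off and sometimes report something else, mostly with a low value. They report only what shows in the picture. A call takes as long as a camera call. They do not tell look-alikes from the thing itself.
- ctrl.search_frame(query, camera): "point" ([x, y, z] in m, in world coordinates, good to about 4 mm: the middle of the surface that is visible of it).
The state is a dict: "time_s": time; "q": joint angles; "joint_vel": joint speeds; "tau": joint torques, N m; "tcp_pos": TCP position; "orientation": TCP orientation; "contact_force": force on the tool from outside, world axes, zero at the start; "moment": the same for the moment, N m; "opening": opening from 0.0 (shut) to 1.0 (fully open); "gripper_force": force on a finger pad.
Only numpy, scipy, OpenCV 4.12 (cv2) and the standard library are available. Lean on these libraries where they do the work, as an engineer would, in place of code of your own. Each camera call takes 0.05 s, during which the arm holds its last target. There are 200 camera calls.

## Working session

There is one attempt and no reset: what is moved stays moved. The work goes in short steps, each a Python script; the robot and the scene stay as the last script left them, time stands still between calls to the robot, and variables do not carry over. Pictures are saved under pics/ and viewed, at most 10 in all, crops included, and the job is handed in when it is done.

```bash
mkdir -p pics; python3 - <<'E'
from plant import ctrl
import cv2,numpy as np
ims=[]
for c in ["scene","side"]:
    d=ctrl.get_image(c); ims.append(d); cv2.imwrite(f"pics/{c}0.png",cv2.resize(d["img"][:,:,::-1],(800,600),interpolation=cv2.INTER_CUBIC))
    print(c,np.round(d["camera_matrix"],1).tolist(),np.round(d["extrinsics"],3).tolist(),[k for k in d])
    np.savez(f"{c}.npz",K=d["camera_matrix"],E=d["extrinsics"],img=d["img"])
    for q in ["board_centre","label","notch","rack","rest","rest_seat","mat","tape","paste","driver","tray"]:
        r=ctrl.search_frame(q,c)
        print(q,[(np.round(x["point"],3).tolist(),round(x["score"],2)) for x in r[:4]])
print(ctrl.state()["time_s"])
E
```

```text
scene [[359.7, 0.0, 255.6], [0.0, 359.7, 191.5], [0.0, 0.0, 1.0]] [[-0.671, -0.524, 0.524, 1.145], [0.741, -0.476, 0.473, 0.459], [0.002, 0.706, 0.708, 0.867], [0.0, 0.0, 0.0, 1.0]] ['img', 'camera_matrix', 'extrinsics']
board_centre [([0.55, -0.246, 0.042], 0.59)]
label [([0.547, -0.244, 0.041], 0.25)]
notch [([0.543, -0.239, 0.04], 0.53), ([0.52, 0.263, 0.005], 0.23)]
rack []
rest [([0.527, 0.263, 0.013], 0.72), ([0.781, -0.036, 0.02], 0.37)]
rest_seat [([0.522, 0.263, 0.007], 0.86)]
mat [([0.348, -0.442, 0.007], 0.93), ([0.764, -0.361, 0.005], 0.72), ([0.613, -0.002, 0.002], 0.62)]
tape [([0.73, -0.202, 0.018], 0.53)]
paste [([0.738, 0.228, 0.063], 0.82)]
driver [([0.782, -0.037, 0.018], 0.7), ([0.546, -0.245, 0.04], 0.54), ([0.376, -0.027, 0.007], 0.17)]
tray [([0.376, -0.022, 0.006], 0.91), ([0.615, -0.002, 0.002], 0.55)]
side [[366.8, 0.0, 250.2], [0.0, 366.8, 192.7], [0.0, 0.0, 1.0]] [[0.998, 0.017, -0.066, 0.475], [-0.065, 0.539, -0.84, -0.884], [0.021, 0.842, 0.539, 0.595], [0.0, 0.0, 0.0, 1.0]] ['img', 'camera_matrix', 'extrinsics']
board_centre [([0.513, -0.241, 0.04], 0.94), ([0.339, -0.247, 0.032], 0.88)]
label [([0.515, -0.243, 0.042], 0.9), ([0.337, -0.252, 0.031], 0.7)]
notch [([0.334, -0.248, 0.031], 0.88), ([0.518, -0.242, 0.038], 0.65)]
rack [([0.518, -0.271, 0.011], 0.74), ([0.724, -0.213, 0.018], 0.51)]
rest [([0.518, 0.238, 0.008], 0.72), ([0.516, -0.242, 0.04], 0.48), ([0.382, -0.019, 0.003], 0.33)]
rest_seat [([0.518, 0.243, 0.01], 0.92), ([0.721, -0.215, 0.018], 0.58)]
mat [([0.61, -0.012, 0.004], 0.93), ([0.759, -0.369, 0.009], 0.78), ([0.349, -0.447, 0.004], 0.56)]
tape [([0.721, -0.215, 0.018], 0.85), ([0.518, 0.24, 0.011], 0.73)]
paste [([0.721, 0.206, 0.037], 0.71)]
driver [([0.779, -0.052, 0.026], 0.79)]
tray [([0.382, -0.021, 0.006], 0.76)]
1.2
```

View pics/scene0.png

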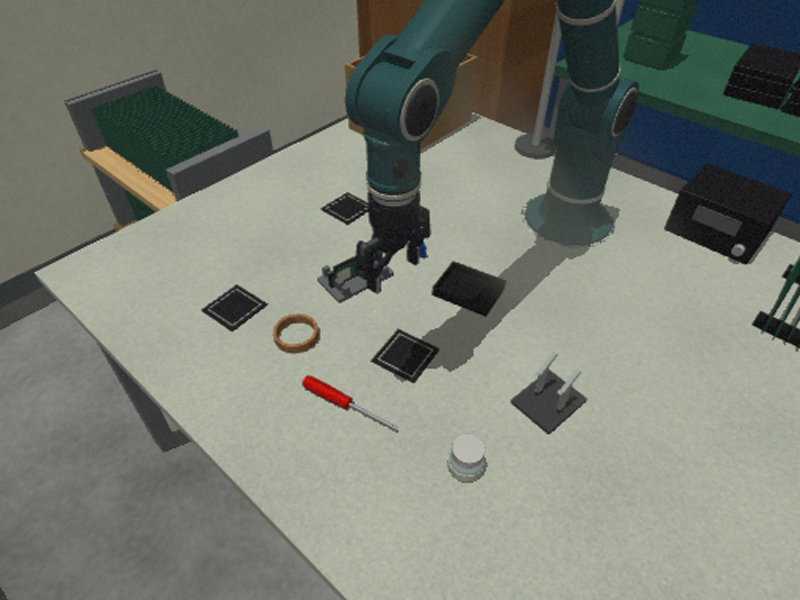

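View pics/side0.png

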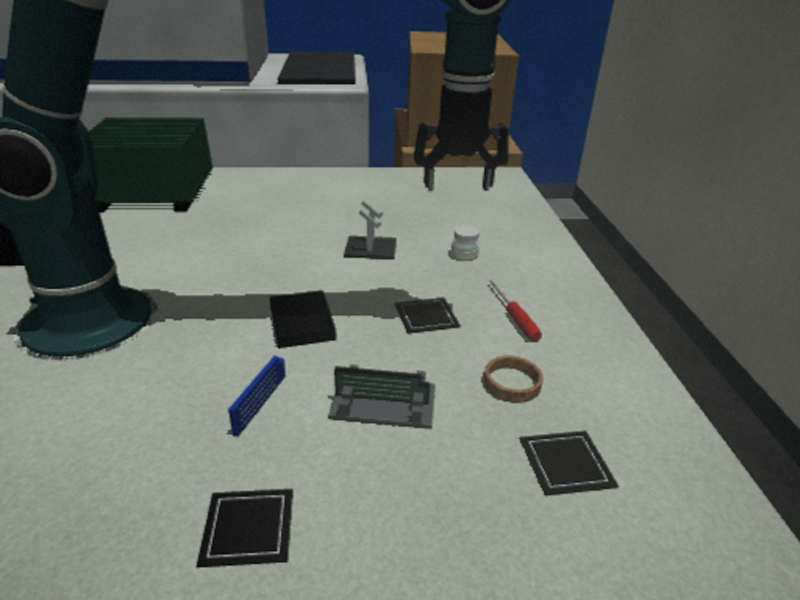

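Scene and side pictures (800x600) show:
- **Board:** the green board stands in the rack at side (380,388), with its solder rows towards the camera. The blue look-alike is at side (257,395).
- **Mats:** there are three, at scene (346,208), (235,307) and (405,355). They lie at y of about -0.44, -0.37 and -0.01, so the one meant is (405,355), near (0.612,-0.007).
- **Rest:** scene (550,390).

Next I'll enlarge these to confirm.

```bash
python3 - <<'E'
import cv2,numpy as np
s=np.load("scene.npz")["img"][:,:,::-1]; d=np.load("side.npz")["img"][:,:,::-1]
def crop(im,u,v,w=50,h=37): return cv2.resize(im[v-h:v+h,u-w:u+w],(400,296),interpolation=cv2.INTER_CUBIC)
A=np.vstack([np.hstack([crop(d,244,248),crop(d,237,145,30,22)]),np.hstack([crop(s,232,175),crop(s,352,250)])])
cv2.imwrite("pics/crop1.png",A)
E
```

```text
(no output)
```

View pics/crop1.png

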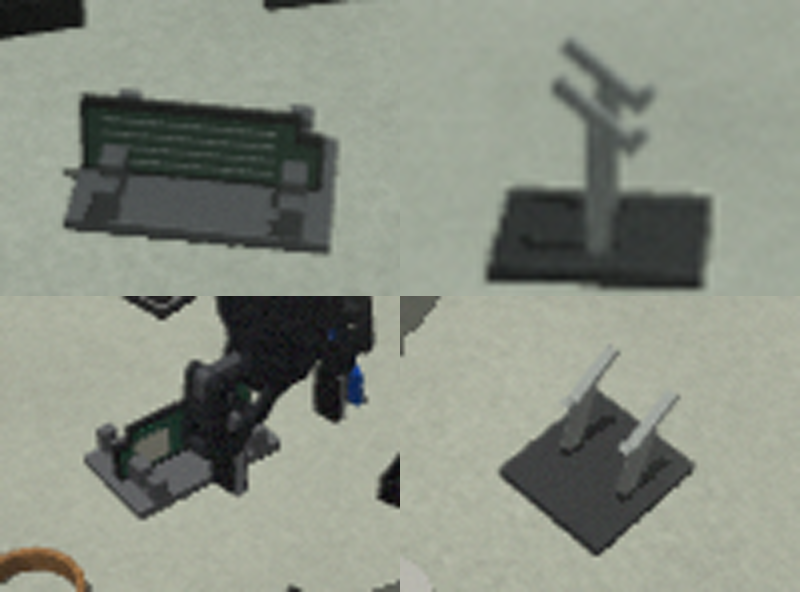

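The notch is top right in the side view and the label shows in the scene view. So the board's labelled end is towards world +x and its labelled face towards +y. The rest's +x (its lips) is also towards world +x. I'll now look at both from close by with the wrist camera and check that the key poses are reachable.

```bash
cat > h.py <<'E'
from plant import ctrl
import numpy as np, cv2
from scipy.optimize import least_squares
from scipy.spatial.transform import Rotation as Ro
def rz(a): return Ro.from_euler('z',a).as_matrix()
C,S=np.cos(np.radians(40)),np.sin(np.radians(40))
BR=np.array([[0,S,-C],[-1,0,0],[0,C,S]])   # board axes in rest frame (columns x,y,z)
def tool_in_board(phi,s):   # tool z in board plane: phi=0 -> -z_b, 90deg -> +x_b ; y_t = s*y_b
    z=np.array([np.sin(phi),0,-np.cos(phi)]); y=np.array([0,s,0.]); return np.c_[np.cross(y,z),y,z]
def tcp(bpos,bR,g,phi,s):   # TCP pose for board pose, grasp point g in board axes
    T=tool_in_board(phi,s); R=bR@T
    return bpos+bR@np.array(g)+R[:,2]*0.019, R
def look(name):
    st=ctrl.state(); d=ctrl.get_image("wrist"); T=np.eye(4); T[:3,:3]=st["orientation"]; T[:3,3]=st["tcp_pos"]
    np.savez(name+".npz",K=d["camera_matrix"],E=T@d["mount"],img=d["img"]); return d
def proj(P,K,E,fish=True):
    p=(np.asarray(P)-E[:3,3])@E[:3,:3]; v=p*[1,-1,-1]
    r=np.hypot(v[:,0],v[:,1]); th=np.arctan2(r,v[:,2]); k=th/r if fish else 1/v[:,2]
    return np.c_[K[0,0]*k*v[:,0]+K[0,2],K[1,1]*k*v[:,1]+K[1,2]]
E
python3 - <<'E'
from h import *
q0=ctrl.state(); print(np.round(q0["orientation"],2).tolist())
Rd=q0["orientation"]
seat=np.array([.522,.25,.094])
for s in (1,-1):
    print("s",s)
    for nm,a in (("pick",tcp(np.array([.52,-.241,.035]),rz(-.06),[0,0,.008],0,s)),("rest",tcp(seat,BR,[0,0,.008],0,s))):
        q=ctrl.ik(*a); print(nm,None if q is None else np.round(q,2))
    for phi in np.radians([0,30,60,90,120,180]):
        g=[-.052,0,0]
        q=ctrl.ik(*tcp(seat,BR,g,phi,s))
        ok=[]
        for yaw in range(-180,180,15):
            bR=rz(np.radians(yaw))@np.array([[1,0,0],[0,0,-1],[0,1,0]])
            bp=np.array([.612,-.007,.123])-bR@np.array([.036,.004,-.004])
            qq=ctrl.ik(*tcp(bp,bR,g,phi,s))
            if qq is not None: ok.append(yaw)
        print("phi",round(np.degrees(phi)),None if q is None else np.round(q,2),ok)
# look
for nm,p in (("rest",[.50,.25,.27]),("rack",[.52,-.24,.25])):
    ctrl.move_pose(p,Rd); ctrl.sleep(.1); d=look("w_"+nm)
    cv2.imwrite(f"pics/w_{nm}.png",cv2.resize(d["img"][:,:,::-1],(800,600),interpolation=cv2.INTER_CUBIC))
    print(np.round(d["mount"],3).tolist(),np.round(d["camera_matrix"],1).tolist())
    for q in (["rest","rest_seat"] if nm=="rest" else ["board_centre","label","notch","rack"]):
        print(q,[(np.round(x["point"],3).tolist(),round(x["score"],2)) for x in ctrl.search_frame(q,"wrist")[:3]])
print(ctrl.state()["time_s"])
E
```

```text
[[0.0, 1.0, 0.0], [1.0, -0.0, -0.0], [-0.0, 0.0, -1.0]]
s 1
pick [ 0.56  0.65 -0.24  1.9   0.25  0.62  1.67]
rest [ 0.25  1.26 -1.34  2.3   2.26  1.64 -2.13]
phi 0 [ 0.13  1.3  -1.34  2.21  2.24  1.68 -2.13] [-180, -165, -150, -135, -120, -105, -90, -75, -60, -45, -30, -15, 0, 15, 30, 150, 165]
phi 30 [-1.58  0.92  0.77  1.99  0.7   0.62 -1.89] [-165, -150, -135, -120, -105, -90, -75, -30, 0, 15, 30, 45]
phi 60 [-1.23  1.03  0.36  1.6   0.7   1.39 -1.89] [-135, -120, -105, -90, -75, -60, -45, 0, 15, 30, 45, 60, 75]
phi 90 [-1.43  1.59  1.1   1.25  0.05  1.75 -1.33] [-105, -90, -75, -60, -45, -30, 30, 45, 60, 75, 90, 105]
phi 120 None [-75, -60, -45, -30, -15, 0, 45, 60, 75, 90, 105, 120, 135]
phi 180 None [-180, -165, -150, -30, -15, 0, 15, 30, 45, 60, 75, 90, 105, 120, 135, 150, 165]
s -1
pick [ 0.14  0.64  0.3   1.93 -0.31  0.61 -0.99]
rest [-0.21  0.68 -0.67  2.32  2.1   1.04  0.55]
phi 0 [-0.48  0.65 -0.45  2.24  2.01  0.94  0.5 ] [-180, -165, -150, -135, -120, -105, -90, -75, -60, -45, -30, -15, 0, 15, 30, 150, 165]
phi 30 [-0.8   0.77 -0.25  1.94  1.34  1.22  0.86] [-165, -150,
[... 455 characters left out ...]
61, 0.278, 0.072], [1.0, 0.001, 0.001, 0.0], [0.001, 0.278, -0.961, -0.142], [0.0, 0.0, 0.0, 1.0]] [[297.3, 0.0, 257.0], [0.0, 297.3, 192.9], [0.0, 0.0, 1.0]]
rest [([0.514, 0.257, 0.011], 0.65)]
rest_seat [([0.514, 0.268, 0.012], 0.63), ([0.389, 0.001, 0.006], 0.42)]
[[-0.001, 0.961, 0.278, 0.072], [1.0, 0.001, 0.001, 0.0], [0.001, 0.278, -0.961, -0.142], [0.0, 0.0, 0.0, 1.0]] [[297.3, 0.0, 257.0], [0.0, 297.3, 192.9], [0.0, 0.0, 1.0]]
board_centre [([0.51, -0.242, 0.058], 0.76), ([0.346, -0.23, 0.034], 0.67)]
label [([0.341, -0.234, 0.039], 0.74), ([0.512, -0.235, 0.054], 0.67)]
notch [([0.34, -0.231, 0.037], 0.88), ([0.518, -0.234, 0.053], 0.7)]
rack [([0.52, -0.229, 0.008], 0.72)]
4.7167
```

View pics/w_rest.png

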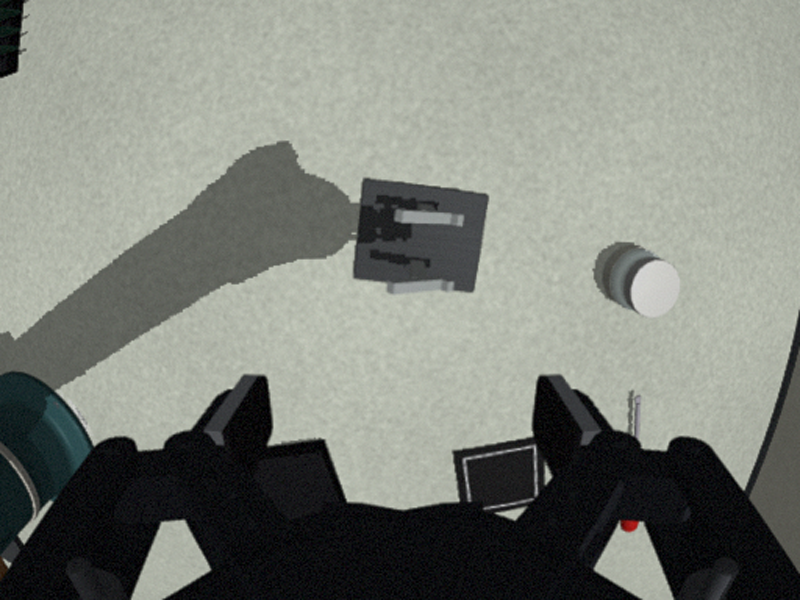

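View pics/w_rack.png

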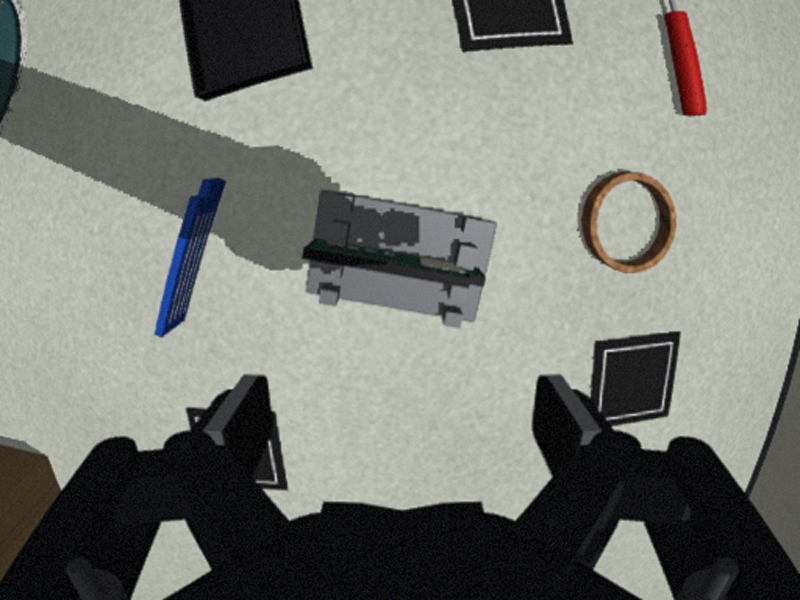

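The wrist views show the rest base with corners at (364,179), (488,194), (473,292) and (354,279). The rack base is at (322,190), (497,218) and (306,292), with the board's top edge running from (304,254) to (484,281). I'll fit their poses jointly from these and the fixed-camera corners, and the mat's from a contour fit.

```bash
cat > fit.py <<'E'
from h import *
V={n:np.load(n+".npz") for n in ("scene","side","w_rest","w_rack")}
def fit(obs,x0):
    def res(p):
        out=[]
        for cam,P,uv in obs:
            P=np.array(P)/1000; W=P@rz(p[2]).T+[p[0],p[1],0]
            w=2. if cam[0]=='w' else 1
            out.append(w*(proj(W,V[cam]["K"],V[cam]["E"],cam[0]=='w')-uv))
        return np.vstack(out).ravel()
    r=least_squares(res,x0,loss="soft_l1"); 
    print(np.round(r.x,4),np.round(np.degrees(r.x[2]),1)); print(np.round(res(r.x).reshape(-1,2),1).tolist()); return r.x
k=1/1.5625
w=lambda a:np.array(a)*k
rest=[("w_rest",[[-55,45,10],[55,45,10],[55,-45,10],[-55,-45,10],[-18.6,25,104.6],[-18.6,-25,104.6]],w([[364,179],[488,194],[473,292],[354,279],[397,216],[389,287]])),
("scene",[[55,-45,5],[55,45,0],[-55,45,5]],[[327,256.5],[352,277.2],[375.5,255.2]]),
("side",[[-55,-45,0],[55,-45,0],[55,45,10],[-55,45,10]],[[220.2,164.7],[252.5,165.8],[253.7,152.6],[223.8,151.2]])]
rack=[("w_rack",[[-75,45,10],[75,45,10],[-75,-45,10],[-70,0,60],[70,0,46]],w([[322,190],[497,218],[306,292],[304,254],[484,281]])),
("side",[[-75,-45,0],[75,-45,0],[75,45,10],[-70,-4,60],[56,-4,60]],[[210.7,267.5],[276.2,273.5],[278.5,245.2],[214.5,234.7],[268.2,239.2]])]
a=fit(rest,[.52,.25,0]); b=fit(rack,[.52,-.24,0])
# mat outline from 'scene','side': dark contour near predicted centre
for cam in ("scene","side"):
    K,E,im=V[cam]["K"],V[cam]["E"],V[cam]["img"]
    uv=proj([[.612,-.007,.003]],K,E,False)[0]
    m=(im.max(2)<90).astype(np.uint8); m=cv2.morphologyEx(m,cv2.MORPH_CLOSE,np.ones((3,3),np.uint8))
    for c in cv2.findContours(m,cv2.RETR_EXTERNAL,cv2.CHAIN_APPROX_NONE)[0]:
        if cv2.pointPolygonTest(c,tuple(map(float,uv)),False)>0:
            q=cv2.minEnclosingTriangle(c); ap=cv2.approxPolyDP(c,6,True)[:,0]
            d=np.c_[ (ap-K[:2,2])/K[0,0]*[1,-1],-np.ones(len(ap))]@E[:3,:3].T
            P=E[:3,3]+d*((.002-E[2,3])/d[:,2])[:,None]
            print(cam,cv2.contourArea(c),np.round(P,3)[:,:2].tolist(),P.mean(0).round(4))
np.savez("pose.npz",rest=a,rack=b)
E
python3 fit.py
```

```text
[ 0.5159  0.2627 -0.119 ] -6.8
[[-3.6, -1.5], [-0.3, -0.9], [-0.1, 0.9], [-3.6, 0.0], [4.3, 0.0], [3.9, 2.2], [-0.2, 0.0], [-0.4, 1.1], [0.5, 0.2], [-0.5, -0.1], [-0.6, 0.2], [-0.5, -1.0], [-1.1, -0.9]]
[ 0.5184 -0.2381 -0.1684] -9.6
[[-4.6, -1.2], [-0.2, 2.2], [-1.6, 1.3], [1.0, -0.5], [5.1, -0.8], [-0.5, 0.4], [-0.0, 0.4], [-0.5, -0.9], [0.4, 1.5], [1.9, 1.6]]
scene 793.0 [[0.574, -0.063], [0.668, -0.044], [0.649, 0.05], [0.555, 0.033]] [ 0.6115 -0.0058  0.002 ]
side 84031.5 [[-2.754, 5.342], [-0.254, 0.209], [-0.206, 0.207], [-0.143, 0.106], [-0.123, -0.04], [-0.06, -0.099], [0.032, -0.111], [0.133, -0.0], [0.321, -0.001], [0.347, -0.097], [0.442, -0.078], [0.438, -0.0], [0.559, -0.009], [0.571, -0.064], [0.663, -0.048], [0.651, 0.047], [0.557, 0.085], [0.139, 0.069], [0.01, 0.125], [-0.147, 0.468], [-0.136, 0.536], [0.059, 0.474], [0.064, 0.806], [-0.074, 1.341], [-0.3, 1.473], [0.522, 1.566], [0.526, 0.805], [0.697, 0.804], [0.693, 0.613], [0.731, 0.804], [0.879, 0.817], [0.847, 0.611], [0.925, 0.803], [0.998, 0.803], [1.0, 0.542], [1.072, 0.552], [1.064, 0.419], [0.998, 0.401], [0.996, -0.499], [6.187, 6.957], [-0.622, 5.727], [-0.44, 4.553], [-0.743, 5.706]] [0.3981 0.9936 0.002 ]
```

The fits agree: rest (0.516, 0.263, -6.8°), rack and board (0.518, -0.238, -9.6°), mat (0.6115, -0.006), all close to the network's points. I'll pick up the board and carry it to a waypoint.

```bash
cat >> h.py <<'E'
def bench(): 
    p=np.load("pose.npz"); return p["rest"],p["rack"]
def note(t=""):
    s=ctrl.state(); print(t,round(s["time_s"],2),np.round(s["tcp_pos"],4),"q",np.round(s["q"],2),"F",np.round(s["contact_force"],1),"op",round(s["opening"],3),round(s["gripper_force"],1))
E
python3 - <<'E'
from h import *
a,b=bench(); s=-1
ctrl.gripper_to(.5,50)
p,R=tcp(np.array([b[0],b[1],.035]),rz(b[2]),[0,0,.008],0,s)
up=np.array([0,0,1])
ctrl.move_pose(p+.09*up,R); note("above")
hit=ctrl.move_straight(p,speed=.12,stop_force=8); note(f"down {hit}")
if not hit:
    ctrl.gripper_to(0,50); note("grip")
    print("lift hit",ctrl.move_straight(p+.16*up,speed=.15)); note("up")
    seat=np.array([a[0],a[1],.094]); bR=rz(a[2])@BR
    for off in ([0,-.10,.18],[0,0,.12]):
        pp,RR=tcp(seat+np.array(off),bR,[0,0,.008],0,s); print(np.round(ctrl.ik(pp,RR),2))
    d=ctrl.get_image("side"); A=d["img"][:,:,::-1]
    cv2.imwrite("pics/grip.png",cv2.resize(A[90:290,130:400],(800,592),interpolation=cv2.INTER_CUBIC))
E
```

```text
above 6.57 [ 0.5186 -0.2381  0.1143] q [ 0.01  0.51  0.47  1.92 -0.32  0.79 -1.09] F [0.2 0.1 0.2] op 0.505 0.0
down False 7.47 [ 0.5188 -0.2384  0.0246] q [ 0.07  0.65  0.39  1.94 -0.4   0.62 -1.02] F [0.4 0.8 0.2] op 0.499 0.0
grip 7.87 [ 0.5187 -0.2393  0.0247] q [ 0.07  0.65  0.39  1.94 -0.4   0.62 -1.02] F [-0.9 -2.8  2.9] op 0.084 49.5
lift hit False
up 9.08 [ 0.5177 -0.2375  0.183 ] q [-0.03  0.41  0.51  1.87 -0.25  0.92 -1.14] F [-0.3  0.7 -0.5] op 0.082 49.2
[-1.99  0.09  1.42  2.42  1.58  0.45  1.01]
[-1.63  0.39  0.9   2.32  1.52  0.39  0.76]
```

View pics/grip.png

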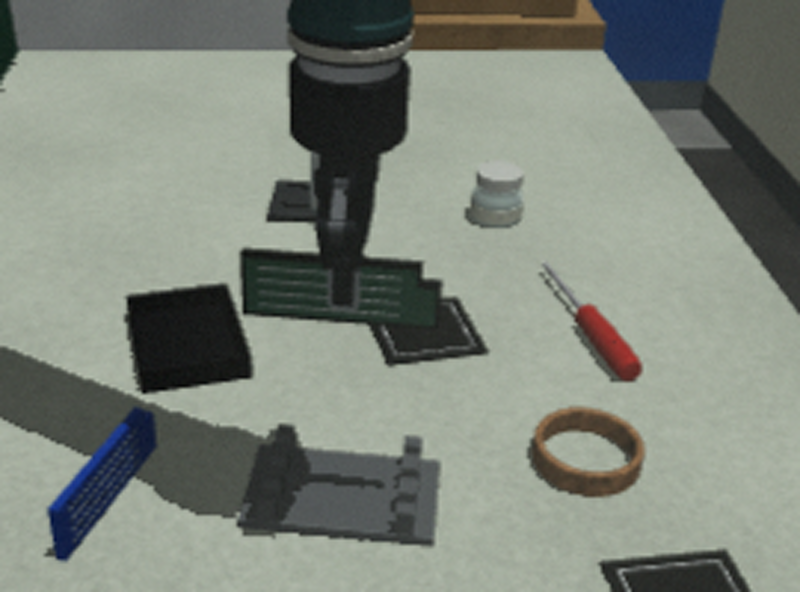

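The board is held clear of the rack and roughly centred: its ends are at px 243 and 440, the finger at 343. I'll fit the real grasp offset, then pass through the start posture, which gave a comfortable arm shape for the rest.

```bash
python3 - <<'E'
from h import *
a,b=bench(); s=-1; st=ctrl.state(); V=np.load("side.npz")
R=st["orientation"]@tool_in_board(0,s).T; gp=st["tcp_pos"]-st["orientation"][:,2]*.019
uv=np.array([[242,249],[243,316],[437,326],[421,262]])/2.963+[130,90]
B=np.array([[-.07,-.004,.025],[-.07,-.004,-.025],[.07,-.004,-.025],[.056,-.004,.025]])
f=lambda g:(proj(gp+(B-[g[0],0,g[1]])@R.T,V["K"],V["E"],False)-uv).ravel()
r=least_squares(f,[0,.008]); print("g",r.x.round(4),r.fun.round(1))
ctrl.goto_joints([-0.043,0.468,-0.012,1.603,0.006,1.071,-0.056]); note("mid")
seat=np.array([a[0],a[1],.094]); bR=rz(a[2])@BR
for off in ([0,0,0],[-.03,0,.06],[-.03,-.0,.10],[0,-.1,.12]):
    pp,RR=tcp(seat+np.array(off),bR,[0,0,.008],0,s); print(off,np.round(pp,3),np.round(ctrl.ik(pp,RR),2))
E
```

```text
g [0.0026 0.0062] [-0.7  0.6 -0.2 -1.5  0.4  0.2  0.5  0.7]
mid 10.2 [ 0.6493 -0.0016  0.23  ] q [-0.04  0.47 -0.01  1.6   0.01  1.07 -0.06] F [-0.5 -0.7 -0.7] op 0.086 49.2
[0, 0, 0] [0.524 0.262 0.087] [-0.8   0.57 -0.09  2.3   1.92  0.79  0.36]
[-0.03, 0, 0.06] [0.494 0.262 0.147] [-0.77  0.41 -0.18  2.34  1.73  0.81  0.54]
[-0.03, -0.0, 0.1] [0.494 0.262 0.187] [-0.74  0.32 -0.22  2.32  1.62  0.79  0.69]
[0, -0.1, 0.12] [0.524 0.162 0.207] [-0.53  0.21 -0.16  2.4   1.81  0.63  0.71]
```

```bash
python3 - <<'E'
from h import *
a,b=bench(); s=-1; g=[.0015,0,.007]
seat=np.array([a[0],a[1],.094]); bR=rz(a[2])@BR; n=bR[:,1]; zb=bR[:,2]
ctrl.move_pose(*tcp(seat+np.array([-.03,0,.10]),bR,g,0,s)); note("wp")
ctrl.move_straight(tcp(seat+.012*zb+.015*n,bR,g,0,s)[0],speed=.12); ctrl.sleep(.2); note("hover")
h=ctrl.move_straight(tcp(seat+.012*zb-.004*n,bR,g,0,s)[0],speed=.025,stop_force=3); note(f"normal {h}")
st=ctrl.state(); c=st["tcp_pos"]-tcp(seat,bR,g,0,s)[0]; print("offset n,zb,y:",np.round([c@n,c@zb,c@bR[:,0]],4))
A=[]
for cam,u,v in (("scene",352,240),("side",237,140)):
    d=ctrl.get_image(cam); A.append(cv2.resize(d["img"][v-50:v+50,u-66:u+67][:,:,::-1],(400,300),interpolation=cv2.INTER_CUBIC))
d=look("w_h"); cv2.imwrite("pics/hover.png",np.hstack(A))
E
```

```text
wp 11.63 [0.4959 0.2591 0.1867] q [-0.73  0.32 -0.22  2.32  1.62  0.79  0.69] F [ 1.3  0.2 -0.5] op 0.089 49.3
hover 12.7 [0.5254 0.2604 0.1063] q [-0.71  0.53 -0.19  2.3   1.88  0.82  0.44] F [ 0.1  0.5 -0.8] op 0.088 49.3
normal True 13.28 [0.5165 0.2611 0.0948] q [-0.72  0.56 -0.19  2.31  1.89  0.84  0.4 ] F [ 0.3 -0.7  3. ] op 0.086 49.8
offset n,zb,y: [0.0012 0.0119 0.    ]
```

View pics/hover.png

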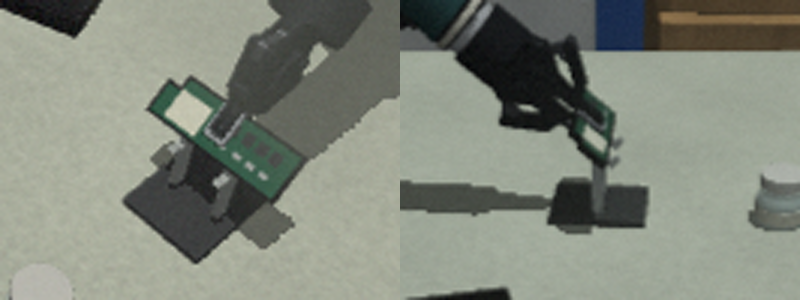

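The board touches the prongs 1.2 mm from the predicted plane, label up, notch at the upper edge, with the prongs well between its ends. I'll slide it to the lips, release, back off and check.

```bash
python3 - <<'E'
from h import *
a,b=bench(); s=-1; g=[.0015,0,.007]
seat=np.array([a[0],a[1],.094]); bR=rz(a[2])@BR; n=bR[:,1]; zb=bR[:,2]
h=ctrl.move_straight(tcp(seat-.006*zb+.0015*n,bR,g,0,s)[0],speed=.025,stop_force=5); note(f"slide {h}")
st=ctrl.state(); c=st["tcp_pos"]-tcp(seat,bR,g,0,s)[0]; print("offset n,zb,y:",np.round([c@n,c@zb,c@bR[:,0]],4))
ctrl.gripper_to(.35,50); note("rel")
ctrl.move_straight(ctrl.state()["tcp_pos"]+.09*zb,speed=.15); note("back")
ctrl.sleep(.1)
A=[]
for cam,u,v in (("scene",352,240),("side",237,140)):
    d=ctrl.get_image(cam); np.savez("r_"+cam+".npz",img=d["img"]); A.append(cv2.resize(d["img"][v-37:v+38,u-50:u+50][:,:,::-1],(400,300),interpolation=cv2.INTER_CUBIC))
d=look("w_r"); im=d["img"][:,:,::-1]
cv2.imwrite("pics/rel.png",np.vstack([np.hstack(A),cv2.resize(im[0:192],(800,300),interpolation=cv2.INTER_CUBIC)]))
for q in ("label","notch","board_centre"):
  for cam in("scene","side"): print(q,cam,[(np.round(x["point"],3).tolist(),round(x["score"],2)) for x in ctrl.search_frame(q,cam)[:2]])
print("expected label,notch",seat+bR@[.036,.004,-.004],seat+bR@[.063,0,.018])
E
```

```text
slide True 13.93 [0.525  0.26   0.0875] q [-0.71  0.58 -0.19  2.3   1.92  0.84  0.39] F [-3.4  0.8  4.3] op 0.088 50.6
offset n,zb,y: [0.001  0.0007 0.0001]
rel 14.28 [0.5253 0.2599 0.0876] q [-0.71  0.58 -0.19  2.29  1.92  0.84  0.39] F [0.3 0.1 0.2] op 0.349 0.0
back 15.03 [0.4571 0.268  0.1455] q [-0.8   0.41 -0.26  2.37  1.68  0.87  0.51] F [ 0.3  0.2 -0.2] op 0.351 0.0
label scene [([0.522, 0.271, 0.096], 0.72), ([0.342, -0.224, 0.032], 0.53)]
label side [([0.335, -0.248, 0.031], 0.92), ([0.517, 0.249, 0.099], 0.82)]
notch scene [([0.518, 0.272, 0.094], 0.64), ([0.54, 0.26, 0.014], 0.63)]
notch side [([0.332, -0.246, 0.028], 0.67), ([0.519, 0.252, 0.098], 0.5)]
board_centre scene [([0.518, 0.265, 0.094], 0.91), ([0.345, -0.226, 0.032], 0.61)]
board_centre side [([0.337, -0.248, 0.036], 0.88), ([0.515, 0.251, 0.098], 0.78)]
expected label,notch [0.51722144 0.22627528 0.09449303] [0.4947297  0.20177184 0.10557018]
```

View pics/rel.png

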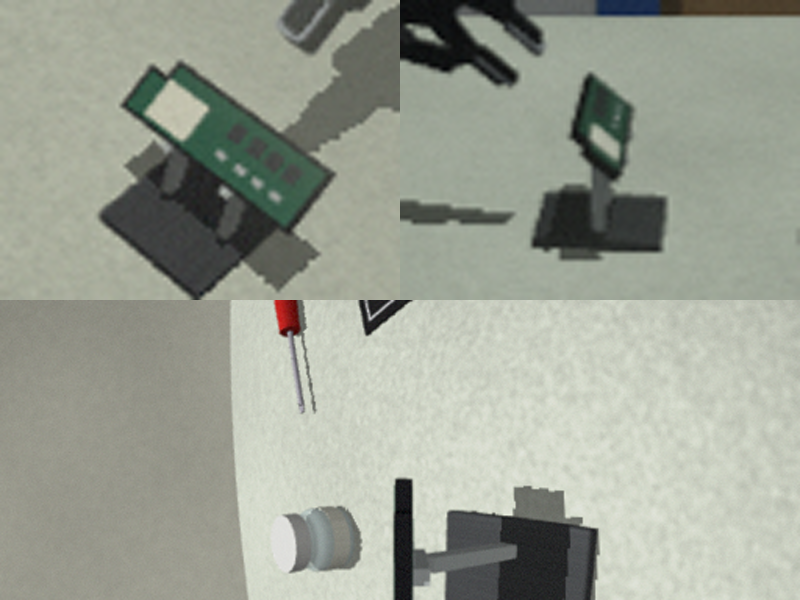

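The board lies home on the rest, label up, notch on the upper edge, with both ends overhanging. In the scene crop its corners are at (122,103), (291,229), (333,175) and (181,63). I'll measure its position and check IK for the end grasp and the final hold.

```bash
python3 - <<'E'
from h import *
a,b=bench(); V=np.load("scene.npz")
seat=np.array([a[0],a[1],.094]); bR=rz(a[2])@BR
uv=np.array([[122,103],[291,229],[333,175],[181,63]])/4+[302,203]
B=np.array([[.07,.004,-.025],[-.07,.004,-.025],[-.07,.004,.025],[.056,.004,.025]])
f=lambda p:(proj(seat+(B@Ro.from_rotvec([0,p[2],0]).as_matrix().T+[p[0],0,p[1]])@bR.T,V["K"],V["E"],False)-uv).ravel()
r=least_squares(f,[0,0,0]); print("board dx,dz,yaw",r.x.round(4),r.fun.round(1))
# base corners at same crop: left (100,217), bottom (198,299)
print("base pred",proj(np.array([[.055,-.045,.005],[.055,.045,0]])@rz(a[2]).T+[a[0],a[1],0],V["K"],V["E"],False).round(1),np.array([[100,217],[198,299]])/4+[302,203])
M=np.array([.6115,-.006,.123])
for phi in (0,20,40,60,80):
  for gx in (-.052,):
    g=[gx,0,0]; ph=np.radians(phi)
    qa=ctrl.ik(*tcp(seat,bR,g,ph,-1)); T=tcp(seat,bR,g,ph,-1)
    print(phi,None if qa is None else qa.round(2),"back",T[0]-.15*T[1][:,2])
    for yaw in range(-180,180,15):
        fR=rz(np.radians(yaw))@np.array([[1,0,0],[0,0,-1],[0,1,0]])
        bp=M-fR@np.array([.036,.004,-.004]); q=ctrl.ik(*tcp(bp,fR,g,ph,-1))
        if q is not None and qa is not None and np.abs(q-qa).max()<1.6: print("   ",yaw,q.round(2),round(np.abs(q-qa).max(),2))
E
```

```text
board dx,dz,yaw [-0.0026 -0.0003 -0.0004] [-0.1  0.6 -0.7  1.1  0.7 -0.8 -0.  -0.9]
base pred [[326.8 256.5]
 [351.6 278.3]] [[327.   257.25]
 [351.5  277.75]]
0 [-0.76  0.63 -0.19  2.19  1.82  0.85  0.46] back [0.42242935 0.32623394 0.17820518]
    -180 [-0.58  1.19  0.23  1.35  1.05  1.69  0.63] 0.84
    -165 [-0.6   1.12  0.14  1.55  1.27  1.59  0.5 ] 0.74
    -150 [-0.62  1.06  0.09  1.74  1.49  1.52  0.35] 0.67
    -135 [-0.66  1.01  0.09  1.94  1.73  1.47  0.18] 0.62
    -120 [-0.71  1.    0.14  2.12  1.99  1.45 -0.03] 0.6
    -105 [-0.64  1.01  0.13  2.28  2.32  1.58 -0.18] 0.74
    -90 [-0.41  1.03  0.05  2.38  2.75  1.8  -0.14] 0.96
    165 [-0.55  1.28  0.35  1.16  0.83  1.81  0.75] 1.03
20 [-0.87  0.73 -0.16  1.97  1.33  1.08  0.8 ] back [0.43375689 0.37000344 0.17312698]
    -180 [-0.76  1.47  0.88  1.07  0.37  1.75  1.03] 1.04
    -165 [-0.6   1.23  0.26  1.26  0.95  1.76  0.68] 0.71
    -150 [-0.63  1.14  0.16  1.47  1.16  1.65  0.54] 0.57
    -135 [-0.66  1.07  0.09  1.69  1.38  1.57  0.39] 0.49
    -120 [-0.68  1.02  0.06  1.9   1.61  1.51  0.22] 0.58
    -105 [-0.72 
[... 864 characters left out ...]
 1.18  0.21  1.38  0.96  1.76  0.59] 0.52
    -105 [-0.71  1.09  0.11  1.62  1.17  1.65  0.44] 0.68
    -90 [-0.72  1.03  0.04  1.85  1.39  1.58  0.26] 0.85
    -75 [-0.74  0.99  0.02  2.07  1.63  1.55  0.07] 1.04
    -60 [-0.75  1.    0.05  2.28  1.9   1.57 -0.15] 1.26
    -45 [-0.56  1.05 -0.01  2.44  2.28  1.81 -0.26] 1.45
80 [-1.26  1.33  0.65  1.25  0.34  1.78  1.49] back [0.52008262 0.44448823 0.10862208]
    -120 [-0.82  1.39  0.72  1.13  0.43  1.84  0.91] 0.59
    -105 [-0.71  1.19  0.25  1.36  0.86  1.8   0.6 ] 0.9
    -90 [-0.73  1.1   0.13  1.6   1.07  1.68  0.44] 1.05
    -75 [-0.74  1.03  0.05  1.84  1.29  1.61  0.27] 1.22
    -60 [-0.74  0.99  0.01  2.07  1.53  1.57  0.08] 1.41
```

The board is within about 3 mm of even. I'll grip the plain end at 20° in the board plane, and finish with board yaw -90° so that the gripper stays clear of the rest.

```bash
cat > fin.py <<'E'
from h import *
a,b=bench(); s=-1; g=[-.053,0,0]; ph=np.radians(20)
bR=rz(a[2])@BR; n=bR[:,1]
bp=np.array([a[0],a[1],.094])-.002*bR[:,0]+.001*n
M=np.array([.6115,-.006,.123]); fR=rz(-np.pi/2)@np.array([[1,0,0],[0,0,-1],[0,1,0]])
fp=M-fR@np.array([.036,.004,-.004])
E
python3 - <<'E'
from fin import *
p,R=tcp(bp,bR,g,ph,s)
ctrl.move_pose(p-.08*R[:,2],R); note("pre")
h=ctrl.move_straight(p,speed=.1,stop_force=6); note(f"in {h}")
if not h:
    ctrl.gripper_to(0,60); note("grip")
    ctrl.move_straight(p+.04*n,speed=.1); note("off")
    ctrl.move_straight(p+.04*n+[0,0,.06],speed=.15)
    q,Q=tcp(fp,fR,g,ph,s)
    print(np.round(ctrl.ik(q+[0,0,.08],Q),2))
    ctrl.move_pose(q+[0,0,.08],Q); note("above mat")
    ctrl.move_straight(q,speed=.1); ctrl.sleep(.3); note("hold")
    A=[]
    for cam,u,v in (("scene",262,205),("side",275,180)):
        d=ctrl.get_image(cam); np.savez("f_"+cam+".npz",img=d["img"]); A.append(cv2.resize(d["img"][v-50:v+50,u-66:u+67][:,:,::-1],(400,300),interpolation=cv2.INTER_CUBIC))
        print(cam,[(np.round(x["point"],3).tolist(),round(x["score"],2)) for x in ctrl.search_frame("label",cam)[:3]])
    cv2.imwrite("pics/fin.png",np.hstack(A))
E
```

```text
pre 16.12 [0.4815 0.3439 0.1308] q [-0.99  0.64 -0.16  1.97  1.18  1.15  0.86] F [0.4 0.  0.3] op 0.346 0.0
in False 17.07 [0.5356 0.3099 0.0833] q [-0.92  0.72 -0.1   1.97  1.3   1.05  0.81] F [-0.1  0.2  0.3] op 0.349 0.0
grip 17.39 [0.5356 0.31   0.0837] q [-0.92  0.72 -0.1   1.97  1.3   1.05  0.81] F [-3.   0.1  2.8] op 0.088 59.5
off 17.94 [0.5611 0.3059 0.1136] q [-0.88  0.68 -0.1   1.94  1.29  1.05  0.9 ] F [-0.5  0.3 -1.9] op 0.083 59.0
[-0.75  0.8   0.17  2.35  2.17  1.47 -0.07]
above mat 19.51 [0.6256 0.0775 0.1984] q [-0.75  0.8   0.17  2.34  2.17  1.47 -0.07] F [ 0.8 -0.  -1. ] op 0.087 59.0
hold 20.76 [0.6254 0.0766 0.1195] q [-0.74  1.01  0.15  2.28  2.15  1.54 -0.19] F [-0.4 -0.2 -0.7] op 0.089 59.0
scene [([0.616, 0.028, 0.122], 0.75), ([0.346, -0.225, 0.03], 0.64)]
side [([0.61, 0.009, 0.124], 0.75), ([0.332, -0.249, 0.03], 0.71)]
```

View pics/fin.png

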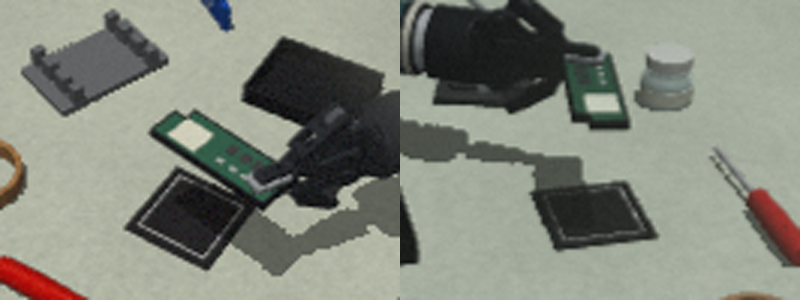

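The board is held label up over the mat. I'll check the label's position and the level from the pixels in both views.

```bash
python3 - <<'E'
from fin import *
obs=[]
k=133/400
for cam,o,pts in (("scene",(196,155),{(.07,.004,-.025):(150,131),(.056,.004,.025):(192,110)}),("side",(209,130),{(.07,.004,-.025):(229,123),(-.07,.004,-.025):(212,55),(.056,.004,.025):(168,117)})):
    V=np.load(cam+".npz"); im=np.load("f_"+cam+".npz")["img"].astype(int)
    uv0=proj([M],V["K"],V["E"],False)[0]; u,v=uv0.round().astype(int)
    w=im[v-14:v+15,u-14:u+15]; m=((w.min(2)>150)).astype(np.uint8)
    nlab,_,stt,cen=cv2.connectedComponentsWithStats(m)
    print(cam,"pred",uv0.round(1),[(stt[i,4],(cen[i]+[u-14,v-14]).round(1)) for i in range(1,nlab) if stt[i,4]>20])
    for P,c in pts.items():
        obs.append((V["K"],V["E"],P,np.array(c)*[k,1/3]+o))
    c={"scene":(190,134),"side":(203,103)}[cam]; obs.append((V["K"],V["E"],(.036,.004,-.004),np.array(c)*[k,1/3]+o))
def f(p):
    Rr=Ro.from_rotvec(p[3:]).as_matrix()@fR
    return np.r_[np.concatenate([proj([fp+p[:3]+Rr@np.array(P)],K,E,False)[0]-u for K,E,P,u in obs]),p[3:]*10]
r=least_squares(f,np.zeros(6)); p=r.x
print("d mm",(p[:3]*1e3).round(1),"rot deg",np.degrees(p[3:]).round(1)); print(r.fun.round(1))
print("label",fp+p[:3]+Ro.from_rotvec(p[3:]).as_matrix()@fR@[.036,.004,-.004])
s=ctrl.state(); print("tilt vert", s["orientation"].round(3).tolist())
E
```

```text
scene pred [259.9 199.9] [(np.int32(244), array([261.2, 190.1])), (np.int32(82), array([258.9, 199.4])), (np.int32(109), array([251.2, 208.8]))]
side pred [275.4 164.2] [(np.int32(320), array([276.8, 168.3])), (np.int32(51), array([275.8, 164. ]))]
d mm [ 2.  -1.9 -1.7] rot deg [-0.1 -0.3 -1.1]
[-0.5 -0.6  0.9 -0.1 -0.1  0.5  0.   0.1 -0.3 -0.3  1.1 -0.3 -0.6  0.7
 -0.  -0.  -0.2]
label [ 0.61278025 -0.00797022  0.1214183 ]
tilt vert [[-0.342, 0.0, 0.94], [-0.94, 0.0, -0.342], [-0.0, -1.0, 0.0]]
```

The label is within about 3 mm of the mat's centre and 12 cm above it, and the board is level within 0.3°. I'll hand in.

```bash
python3 -c "
from h import *
note(); print(np.abs(ctrl.state()['joint_vel']).max()); print(ctrl.close_job())"
```

```text
20.96 [0.6254 0.0765 0.1191] q [-0.74  1.01  0.15  2.28  2.15  1.54 -0.19] F [-0.5  0.2 -0.6] op 0.081 59.0
0.0028071170053980505
the job is handed in; nothing more can be done
None
```

The job is handed in at 21 s: the board was laid on the rest label up (ends even to about 3 mm) and released, then taken by its plain end and held still and level, label within about 3 mm of the mat's centre and about 12 cm above it; the hand-in returned no verdict.

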